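# Push the soft-close tub tray home along its sprung bowed rail

## Robot

A 6-joint arm with a two-finger parallel gripper is mounted at the origin on the work surface. World frame = base frame: x ahead of the robot, y to its left, z up, the work surface at z = 0. Lengths are in mm, angles in rad, forces in N, time in s.
With the tool pointing down it reaches from about 350 to 775 mm from the base axis. Payload 7.3 kg.
Tool frame: the origin (TCP) lies between the finger pads, 19 mm behind the fingertips; this is the grasp point; z points along the fingers, y is the line along which they close (so a half turn about z gives the same grasp; the last joint's range is limited). The gripper opens to 92 mm and grips with 3 to 60 N. Pads are 19 mm wide; open, the fingers measure 130 mm over their backs; the gripper's body (75 mm by 190 mm) begins 47 mm behind the grasp point.
Start: joints at [1.17, 0.342, 1.524, -0, 1.275, -0.146], TCP at [132.311, 508.072, 245.541] pointing down, gripper open.
Joint ranges: [-2.53, 2.53], [-0.77, 2.02], [0.04, 2.7], [-1, 4.14], [0.28, 2.66], [-3.11, 3.11]. Speed limits (rad/s): [2.57, 2.57, 3.14, 3.14, 3.14, 3.14].

## Interface

Orientations are given as [roll, pitch, yaw] about the fixed x, y, z axes, in that order (R = Rz(yaw) Ry(pitch) Rx(roll)).
In Python, from plant import bot gives the robot as it stands.
- The arm moves only by the tool servo_tool, never from a script. Its argument "deltas" is a list of rows, each a list of 2 entries, a list of its own where there are three numbers: the shift along the tool's x, y, z in m, then the turn, a rotation vector about the tool's x, y, z in degrees. A call has 1 to 20 rows; each row shifts and turns the commanded pose from where the row before left it, along the tool's axes as they then stand; what a row does not reach is not made up. A row lasts 1/8 s, in which the tool goes at most 62.5 mm and 10.7 degrees, less where a joint would pass 70% of its speed; a pose out of reach is approached as far as the arm can. A call with a gripper value outside its range is refused whole. "fingers" is the opening, from 0 (shut) to 1 (fully open), set as the call begins (left out, the last holds). The fingers move at their own pace and stop on an object; the grip force is fixed at half the most. Time passes only in rows, so rows that do not move let the fingers close. It gives the time, the measured TCP pose, the force, the opening and the grip force at its end, in the units of the state.
- bot.get_obs(): the state, without advancing time (a new reading comes with each control period).
- bot.capture(name): name is "scene" or "top"; returns the picture (384x512x3 uint8, red, green, blue); there is no depth.
- bot.camera_model(name): a dict with "mtx" (3x3 intrinsics, pixels), "xyz" and "rotation" of the camera in the world. Camera axes: x right, y down, z forward; pixel columns grow to the right and rows downward; lengths in mm; the calibration is good to about 2 mm. A picture is of the moment at which its call begins. camera_model takes no time and is no camera call.
- bot.close_job(): hands the job in; it is judged then, once.
The state is a dict: "time": time; "joint_positions": joint angles; "dq": joint speeds; "tau": joint torques, N m; "tool_pos": TCP position; "tcp_rot": TCP orientation; "contact_force": force on the tool from outside, world axes, zero at the start; "moment": the same for the moment, N m; "grip_width": finger opening in mm; "finger_force": force on a finger pad.
Only numpy, scipy, OpenCV 4.12 (cv2) and the standard library are available. Lean on these libraries where they do the work, as an engineer would, in place of code of your own. Each camera call takes 0.05 s, during which the arm holds its last target. There are 200 camera calls.

## Task

Push the loaded soft-close pull-out under the sink home with closed fingertips in one slow stroke along the outside of its bowed, sprung push rail: start on the blue sleeve, let the fingertips slide along the curve as the tray goes in, and reach the red sleeve just as it comes fully home. Press with a steady 6 to 9 newtons all the way, neither letting go nor shoving, leave the jug and the brush alone, and finish while still pressing the tray home at the red sleeve with that force.

Things in the scene. Friction and masses are not known exactly. Their poses are not given: they have to be found in the camera images.
- frame_origin (a point): Point on the cabinet floor, fixed to the pull-out's runners (which never move), directly below the foremost point of the push rail when tray and rail are at rest. Its x axis is level and points along the tray's travel (inwards, away from the robot), y to the left along the rail, z up. The tray runs along x, rising 0.0715 rad (11 mm over its travel).
- tray (a joint): How far the pull-out tray has gone in, m: 0 = fully out (start, at rest on its stop), 0.15 = home on its inner stop. Loaded mass 4 kg nominal (hidden, 0.4 to 1.5 times that): it weighs outwards along the runners with 1.4 to 4.5 N and creeps out when let go. A damper resists with 300 N per m/s: stop advancing and the contact force sinks towards that weight, time constant 0.6 s.
- tray_front (a point): Top middle of the tray's upright front panel, 86 mm above the floor and 125 mm behind the rail's foremost point at rest; moves with the tray. Grey tray 250 x 320 mm carrying two nested white dish tubs with plates in them (outer one 200 x 280 mm) that begin 145 mm behind the rail's foremost point; rims 170 mm above the floor.
- rail (a joint): How far the sprung push rail is pressed back towards the tray, m: 0 = at rest, up to 0.04 = bottomed out. Spring 480 N/m (nominal, no preload), along the tray's travel: spring force = 480 x this value. The rail's place along the travel is tray + rail. Rail mass 0.4 kg (part of the load).
- rail_mid (a point): Foremost point of the rail's outer surface, at mid length and tube-centre height, 130 mm above the floor (up to 14 mm more when in); moves with the rail, axes as frame_origin. Horizontal steel tube 30 mm thick, an arc bulging towards the robot: outer radius 235 mm about a point 235 mm along +x, 0.66 rad to either side. Nothing stands in front of it. Polished: friction coefficient about 0.2.
- rail_blue (a point): Middle of the blue sleeve (40 mm long, near the left, +y, end of the rail), on the outer surface at tube-centre height: 28 mm along +x and 111 mm along +y from rail_mid. The stroke starts here.
- rail_red (a point): Middle of the red sleeve (40 mm long, near the right, -y, end of the rail), on the outer surface at tube-centre height: 28 mm along +x and 111 mm along -y from rail_mid. The stroke ends here.
- jug: Glass measuring jug, 100 mm in diameter, 140 mm high, handle on its +y side, standing loose on the floor to the left; origin at the centre of its underside. Leave alone.
- brush: Bottle brush lying loose on the floor to the right, 315 mm long along its x, white head 44 mm thick at +x, blue handle at -x; origin near mid length, on the floor. Leave alone.

How it is judged:
By the outcome, as a careful person would: the job done as asked, in the order asked, and still so for the second after the job is handed in, while the arm keeps its last pose, push and grip.
It also fails if it takes over 72 s, if anything falls off the work surface, if the arm or the gripper's body presses on something with over 40 N, if the wrist force passes 120 N, or if a joint passes its speed limit or range.

## Working session

There is one attempt and no reset: what is moved stays moved. The work goes in short steps, Python scripts to look and compute and a tool call to move; the robot and the scene stay as the last step left them, time stands still between calls to the robot, and variables do not carry over. Pictures are saved under pics/ and viewed, at most 10 in all, crops included, and the job is handed in when it is done.

Besides the shell and the picture viewer there is one more tool, called after ">>>" as name(argument=value, ...), one argument or row to a line, values as JSON. servo_tool: Moves the arm, as the interface text tells. Its arguments: {"type":"object","properties":{"deltas":{"type":"array"},"fingers":{"type":"number"}},"required":["deltas"]}

```bash
mkdir -p pics; ls
python3 - <<'E'
from plant import bot
import cv2
o=bot.get_obs();print(o)
for n in("scene","top"):
    cv2.imwrite(f"pics/{n}0.png",bot.capture(n)[:,:,::-1]);print(bot.camera_model(n))
E
```

```text
pics
{'time': 0.0, 'joint_positions': array([ 1.17000080e+00,  3.42725048e-01,  1.52501096e+00, -4.68375061e-05,
        1.27539963e+00, -1.46023229e-01]), 'dq': array([-0.00099761,  0.00214542,  0.00165844,  0.00146345,  0.00072662,
       -0.00012381]), 'tau': array([ 1.46714825e-03, -4.31227648e+01, -2.44226611e+01,  7.17929564e-02,
        5.58107521e-02, -1.08032889e-04]), 'tool_pos': array([132.16736492, 507.70044462, 244.84585071]), 'tcp_rot': array([-3.14005958e+00, -1.80199799e-04,  2.88683389e+00]), 'contact_force': array([-0.7030532 ,  0.59207914, -0.732157  ]), 'moment': array([ 0.03992388,  0.00115751, -0.02308769]), 'finger_force': 0.0, 'grip_width': 91.70621502333869}
{'mtx': array([[469.61727114,   0.        , 258.67427188],
       [  0.        , 469.61727114, 190.49475674],
       [  0.        ,   0.        ,   1.        ]]), 'xyz': array([ 714.89632273, -753.40175617, 1037.36298066]), 'rotation': array([-2.45740786,  0.00977088,  0.25192856])}
{'mtx': array([[499.09727449,   0.        , 246.44352932],
       [  0.        , 499.09727449, 186.07896715],
       [  0.        ,   0.        ,   1.        ]]), 'xyz': array([ 359.71998786,   12.16203816, 1294.72483141]), 'rotation': array([-2.98903312, -0.00603821, -1.54962472])}
```

View pics/scene0.png

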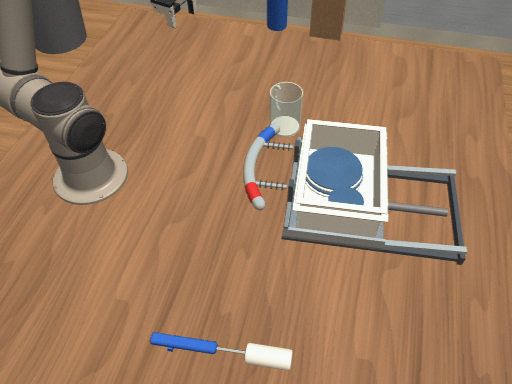

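View pics/top0.png

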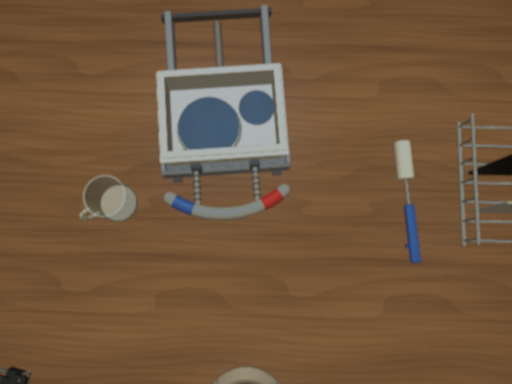

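```bash
cat > h.py <<'E'
import numpy as np,cv2
from scipy.spatial.transform import Rotation as R
from plant import bot
def ray(n,p):
    c=bot.camera_model(n);d=R.from_euler('xyz',c['rotation']).as_matrix()@np.linalg.inv(c['mtx'])@[*p,1]
    return np.array(c['xyz']),d/np.linalg.norm(d)
def plane(n,p,z):
    o,d=ray(n,p);return o+d*(z-o[2])/d[2]
def tri(a,b):
    (o1,d1),(o2,d2)=a,b
    s=np.linalg.lstsq(np.c_[d1,-d2],o2-o1,rcond=None)[0]
    p,q=o1+s[0]*d1,o2+s[1]*d2;return (p+q)/2,np.linalg.norm(p-q)
def blob(im,col,box):
    x0,y0,x1,y1=box;h=cv2.cvtColor(im,cv2.COLOR_RGB2HSV)[y0:y1,x0:x1].astype(int)
    H,S,V=h[...,0],h[...,1],h[...,2]
    m=(S>150)&(V>60)&(((H>105)&(H<130)) if col=='b' else ((H<5)|(H>172)))
    n,l,st,c=cv2.connectedComponentsWithStats(m.astype(np.uint8));k=1+np.argmax(st[1:,4])
    return c[k]+[x0,y0],st[k,4]
E
python3 - <<'E'
from h import *
s=bot.capture("scene");t=bot.capture("top")
P={}
for c,bs,bt in(('b',(250,115,290,150),(160,185,205,225)),('r',(235,170,275,215),(250,180,300,220))):
    a,n1=blob(s,c,bs);b,n2=blob(t,c,bt)
    p,e=tri(ray("scene",a),ray("top",b));q=plane("top",b,130);q2=plane("scene",a,130);P[c]=q
    print(c,a,n1,b,n2,p.round(1),e,q.round(1),q2.round(1))
d=P['b']-P['r'];print(np.linalg.norm(d),np.arctan2(-d[0],d[1]))
print("jug",plane("top",(118,203),0),plane("top",(104,196),140))
E
```

```text
b [267.41134752 133.42553191] 141 [181.45205479 206.46575342] 73 [491.  161.8 130.4] 8.188716965952223 [487.2 160.2 130. ] [494.5 164.3 130. ]
r [252.12299465 190.38502674] 187 [271.60176991 198.47345133] 226 [508.8 -50.5 140.6] 1.1298845836371152 [510.7 -50.9 130. ] [505.9 -42.5 130. ]
212.42892383105914 0.1109712762638773
jug [506.89311084 342.38919512   0.        ] [506.66236731 340.22695942 140.        ]
```

Run:
```python
from h import *
s=bot.capture("scene");t=bot.capture("top")
a=cv2.resize(s[110:220,230:310],None,fx=5,fy=5,interpolation=0);b=cv2.resize(t[160:230,155:300],None,fx=2.6,fy=2.6,interpolation=0)
o=np.zeros((550,780,3),np.uint8);o[:550,:400]=a;o[:b.shape[0],400:400+b.shape[1]]=b
cv2.imwrite("pics/crop.png",o[:,:,::-1])
h=cv2.cvtColor(t,cv2.COLOR_RGB2HSV);g=cv2.cvtColor(s,cv2.COLOR_RGB2HSV)
for y in range(198,216,2):print([tuple(map(int,h[y,x])) for x in range(168,198,4)])
for p in[(266,132),(268,136),(272,130)]:print(g[p[1],p[0]])
```

```text
[(70, 12, 132), (94, 13, 134), (109, 139, 139), (110, 148, 121), (159, 40, 89), (14, 123, 112), (14, 125, 112), (42, 13, 100)]
[(38, 22, 130), (101, 27, 132), (108, 145, 151), (109, 153, 140), (110, 150, 121), (139, 45, 90), (12, 108, 106), (38, 19, 110)]
[(25, 39, 119), (107, 62, 127), (108, 152, 146), (108, 143, 152), (108, 152, 141), (109, 151, 125), (120, 69, 100), (33, 21, 122)]
[(16, 77, 103), (110, 110, 114), (109, 155, 135), (108, 151, 145), (108, 146, 152), (109, 148, 145), (110, 148, 129), (32, 27, 124)]
[(14, 127, 110), (120, 67, 87), (110, 152, 119), (109, 154, 134), (108, 152, 144), (108, 146, 152), (109, 123, 141), (49, 15, 132)]
[(15, 131, 111), (12, 108, 104), (115, 98, 91), (110, 153, 117), (109, 155, 132), (108, 154, 141), (109, 92, 138), (90, 10, 133)]
[(14, 132, 110), (14, 133, 111), (11, 97, 97), (118, 85, 90), (110, 152, 114), (109, 154, 129), (106, 46, 128), (80, 12, 133)]
[(14, 133, 111), (14, 132, 112), (15, 134, 112), (12, 109, 105), (124, 64, 84), (111, 143, 107), (48, 11, 117), (42, 20, 130)]
[(15, 133, 115), (14, 134, 116), (14, 131, 117), (15, 130, 118), (13, 117, 111), (160, 39, 79), (19, 40, 103), (25, 36, 119)]
[109 182 224]
[110 183 188]
[109 182 217]
```

View pics/crop.png

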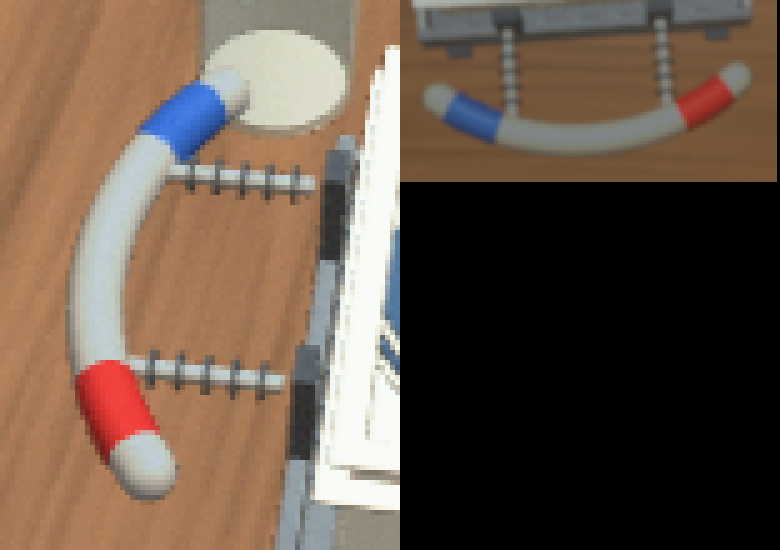

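The crop shows clean blue and red sleeves on the bowed rail (scene approx (266,133) and (252,190); top approx (181,205) and (272,199)); the saturation limit clipped the blue, so I loosen it.

```bash
sed -i 's/S>150/S>95/; s/H>105)&(H<130/H>100)\&(H<122/' h.py
python3 - <<'E'
from h import *
s=bot.capture("scene");t=bot.capture("top")
P={};T={}
for c,bs,bt in(('b',(250,115,290,150),(160,185,205,225)),('r',(235,170,275,215),(250,180,300,220))):
    a,n1=blob(s,c,bs);b,n2=blob(t,c,bt)
    p,e=tri(ray("scene",a),ray("top",b));q=plane("top",b,130);q2=plane("scene",a,130);P[c]=(q+q2)/2;T[c]=p
    print(c,a,n1,b,n2,p.round(1),e,q.round(1),q2.round(1))
for Q in(P,T):
    d=Q['b']-Q['r'];y=np.arctan2(-d[0],d[1]);m=(Q['b']+Q['r'])/2
    ex=np.array([np.cos(y),np.sin(y)]);print(np.linalg.norm(d),y,"mid",m, "rail_mid",m[:2]-ex*41.1)
E
```

```text
b [267.08496732 133.49019608] 153 [182.56956522 204.56956522] 230 [493.1 158.  134.7] 4.018976870116164 [491.7 157.8 130. ] [493.7 163.8 130. ]
r [252.08629442 190.3248731 ] 197 [271.49372385 198.43933054] 239 [508.8 -50.3 140.6] 1.3588996650885672 [510.8 -50.6 130. ] [505.7 -42.3 130. ]
207.87741788607943 0.07496419139636772 mid [500.48573108  57.16883179 130.        ] rail_mid [459.5011604   54.09068842]
208.98645408100012 0.07536141229868396 mid [500.92848757  53.83560192 137.67156454] rail_mid [459.94514283  50.74117886]
```

```bash
cat >> h.py <<'E'
Y0=0.075;RM=np.array([459.7,52.5]);EX=np.array([np.cos(Y0),np.sin(Y0)]);EY=np.array([-EX[1],EX[0]])
RT=244.5
def th_n(th): return EX*np.cos(th)-EY*np.sin(th)
def tcp(u,th): return RM+EX*(235+u)-RT*th_n(th)
def todelta(o,p,yaw):
    M=R.from_euler('xyz',o['tcp_rot']);
    D=R.from_euler('xyz',[np.pi,0,yaw])
    print("delta tool mm",M.inv().apply(p-o['tool_pos']).round(1),"turn deg",(M.inv()*D).as_rotvec(degrees=True).round(2))
def status():
    o=bot.get_obs();p=o['tool_pos'][:2]-RM;x,y=p@EX,p@EY
    th=np.arcsin(y/RT);u=x-235+RT*np.cos(th)
    f=o['contact_force'];n=th_n(th);t=np.array([n[1],-n[0]])
    yaw=o['tcp_rot'][2]%(2*np.pi)
    print("t %.2f th %.4f u %.2f yawerr(deg) %.2f z %.1f"%(o['time'],th,u,np.degrees(yaw-(Y0-th+np.pi)),o['tool_pos'][2]),"F n %.2f t %.2f z %.2f | Fx %.2f Fy %.2f"%(-f[:2]@n,-f[:2]@t,-f[2],-f[:2]@EX,-f[:2]@EY),"w",o['grip_width'].round(1))
    return o,th,u
E
python3 - <<'E'
from h import *
o=bot.get_obs();th=.492
p=tcp(0,th)-40*th_n(th);print(p)
todelta(o,np.r_[p,o['tool_pos'][2]],Y0-th+np.pi)
E
```

```text
[433.91871469 185.33648783]
delta tool mm [-373.2 -236.2    0. ] turn deg [-0.01  0.    9.3 ]
```

>>> servo_tool(
  deltas=[
    [[-0.01,-0.0065,0],[0,0,0]],
    [[-0.02,-0.0125,0],[0,0,0]],
    [[-0.0228,-0.0145,0],[0,0,0]],
    [[-0.0228,-0.0145,0],[0,0,0]],
    [[-0.0228,-0.0145,0],[0,0,0]],
    [[-0.0228,-0.0145,0],[0,0,0]],
    [[-0.0228,-0.0145,0],[0,0,0]],
    [[-0.0228,-0.0145,0],[0,0,0]],
    [[-0.0228,-0.0145,0],[0,0,0]],
    [[-0.0228,-0.0145,0],[0,0,0]],
    [[-0.0228,-0.0145,0],[0,0,0]],
    [[-0.0228,-0.0145,0],[0,0,0]],
    [[-0.0228,-0.0145,0],[0,0,0]],
    [[-0.0228,-0.0145,0],[0,0,0]],
    [[-0.0228,-0.0145,0],[0,0,0]],
    [[-0.0228,-0.0145,0],[0,0,0]],
    [[-0.02,-0.0125,0],[0,0,0]],
    [[-0.004,-0.003,0],[0,0,3.1]],
    [[0,0,0],[0,0,3.1]],
    [[0,0,0],[0,0,3.1]],
  ],
  fingers=0,
)

```text
time: 2.9
tool_pos: [433.5, 183.3, 245.5]
tcp_rot: [-3.141, 0.0, 2.722]
contact_force: [0.2, -0.4, -0.7]
grip_width: 0.3
finger_force: 0.0
```

Run:
```python
from h import *
o,th,u=status();th=.492
p=tcp(0,th)-40*th_n(th)
todelta(o,np.r_[p,137],Y0-th+np.pi)
```

```text
Traceback (most recent call last):
  File "h.py", line 32, in status
    print("t %.2f th %.4f u %.2f yawerr(deg) %.2f z %.1f"%(o['time'],th,u,np.degrees(yaw-(Y0-th+np.pi)),o['tool_pos'][2]),"F n %.2f t %.2f z %.2f | Fx %.2f Fy %.2f"%(-f[:2]@n,-f[:2]@t,-f[2],-f[:2]@EX,-f[:2]@EY),"w",o['grip_width'].round(1))
                                                                                                                                                                                                                       ^^^^^^^^^^^^^^^^^^^^^
AttributeError: 'float' object has no attribute 'round'
```

>>> servo_tool(
  deltas=[
    [[0,0,0.007],[0,0,0]],
    [[0,0.001,0.014],[0,0,0]],
    [[0,0.001,0.018],[0,0,0]],
    [[0,0,0.018],[0,0,0]],
    [[0,0,0.018],[0,0,0]],
    [[0,0,0.018],[0,0,0]],
    [[0,0,0.01],[0,0,0]],
    [[0,0,0.0055],[0,0,0]],
    [[-0.01,0,0],[0,0,0]],
    [[-0.01,0,0],[0,0,0]],
    [[0,0,0],[0,0,0]],
  ],
)

```text
time: 4.28
tool_pos: [454.0, 177.6, 137.5]
tcp_rot: [3.141, 0.001, 2.724]
contact_force: [0.8, -0.6, 0.7]
grip_width: 0.7
finger_force: 0.0
```

```bash
sed -i "s/o\['grip_width'\].round(1)/round(float(o['grip_width']),1)/" h.py
python3 - <<'E'
from h import *
o,th,u=status()
s=bot.capture("scene");t=bot.capture("top")
a=cv2.resize(s[90:210,210:310],None,fx=4.5,fy=4.5,interpolation=0);b=cv2.resize(t[150:250,155:300],None,fx=2.3,fy=2.3,interpolation=0)
i=np.zeros((540,800,3),np.uint8);i[:540,:450]=a;i[:b.shape[0],450:450+b.shape[1]]=b
cv2.imwrite("pics/crop2.png",i[:,:,::-1])
E
```

```text
t 4.28 th 0.5373 u -21.28 yawerr(deg) 2.53 z 137.5 F n -1.04 t -0.19 z -0.69 | Fx -0.80 Fy 0.70 w 0.7
```

View pics/crop2.png

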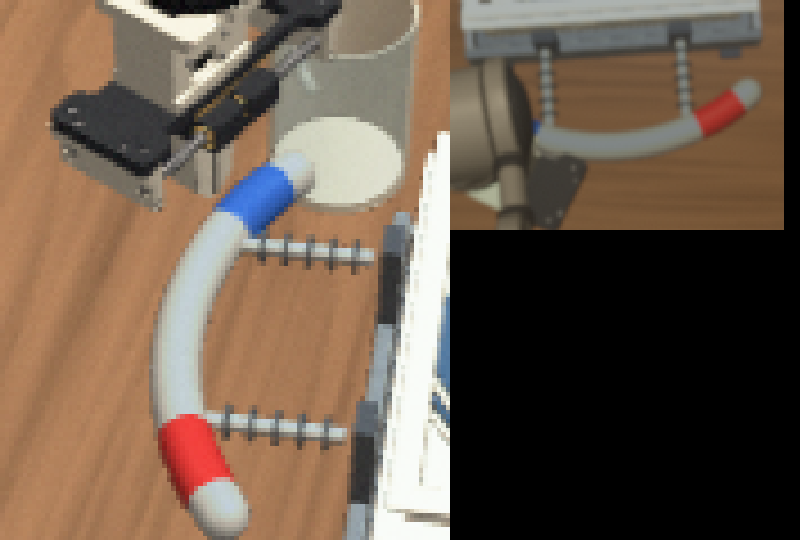

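>>> servo_tool(
  deltas=[
    [[-0.002,0,0],[0,0,0]],
    [[-0.002,0,0],[0,0,0]],
    [[-0.002,0,0],[0,0,0]],
    [[-0.002,0,0],[0,0,0]],
    [[-0.002,0,0],[0,0,0]],
    [[-0.002,0,0],[0,0,0]],
    [[-0.002,0,0],[0,0,0]],
  ],
)

```text
time: 5.25
tool_pos: [465.6, 172.2, 137.0]
tcp_rot: [3.142, -0.0, 2.724]
contact_force: [-0.1, -0.4, 0.7]
grip_width: 0.3
finger_force: 0.0
```

```bash
python3 -c "
from h import *
status()"
```

```text
t 5.25 th 0.5078 u -6.47 yawerr(deg) 0.90 z 137.0 F n -0.10 t -0.39 z -0.70 | Fx 0.11 Fy 0.39 w 0.3
```

>>> servo_tool(
  deltas=[
    [[-0.002,0,0],[0,0,0]],
    [[-0.002,0,0],[0,0,0]],
  ],
)

```text
time: 5.5
tool_pos: [469.1, 170.7, 137.0]
tcp_rot: [3.142, -0.001, 2.724]
contact_force: [-1.1, 0.6, 0.7]
grip_width: 0.3
finger_force: 0.8
```

```bash
python3 -c "
from h import *
status()"
```

```text
t 5.50 th 0.4995 u -2.18 yawerr(deg) 0.42 z 137.0 F n 1.29 t 0.08 z -0.68 | Fx 1.10 Fy -0.69 w 0.3
```

>>> servo_tool(
  deltas=[
    [[-0.0025,0.0013,0],[0,0,0]],
    [[-0.0025,0.0013,0],[0,0,0]],
    [[-0.0025,0.0013,-0.0002],[0,0,0]],
    [[-0.0022,0.0012,-0.0002],[0,0,0]],
  ],
)

```text
time: 6.0
tool_pos: [479.5, 171.6, 137.3]
tcp_rot: [-3.141, -0.002, 2.725]
contact_force: [-4.6, 2.3, 0.5]
grip_width: 0.2
finger_force: 2.9
```

```bash
python3 -c "
from h import *
status()"
```

```text
t 6.00 th 0.5001 u 8.26 yawerr(deg) 0.47 z 137.3 F n 5.09 t 0.19 z -0.46 | Fx 4.37 Fy -2.60 w 0.2
```

>>> servo_tool(
  deltas=[
    [[-0.0024,0.0,-0.0002],[0,0,-0.3]],
    [[-0.0024,-0.0012,-0.0002],[0,0,-0.56]],
    [[-0.0023,-0.0012,-0.0001],[0,0,-0.56]],
    [[-0.0013,-0.0017,-0.0001],[0,0,-0.56]],
    [[-0.0013,-0.0017,-0.0001],[0,0,-0.56]],
    [[-0.0013,-0.0017,-0.0001],[0,0,-0.56]],
  ],
)

```text
time: 6.75
tool_pos: [485.9, 161.0, 137.6]
tcp_rot: [-3.142, -0.004, 2.779]
contact_force: [-6.2, 5.8, 0.1]
grip_width: 0.5
finger_force: 4.1
```

```bash
python3 -c "
from h import *
status()"
```

```text
t 6.75 th 0.4494 u 19.50 yawerr(deg) 0.68 z 137.6 F n 7.95 t 3.14 z -0.11 | Fx 5.79 Fy -6.28 w 0.5
```

>>> servo_tool(
  deltas=[
    [[-0.0013,-0.0018,-0.0001],[0,0,-0.56]],
    [[-0.0013,-0.0018,-0.0001],[0,0,-0.56]],
    [[-0.0014,-0.0018,-0.0001],[0,0,-0.56]],
    [[-0.0014,-0.0019,-0.0001],[0,0,-0.56]],
    [[-0.0014,-0.0019,-0.0001],[0,0,-0.56]],
    [[-0.0014,-0.0019,-0.0001],[0,0,-0.56]],
  ],
)

```text
time: 7.5
tool_pos: [490.0, 147.7, 138.2]
tcp_rot: [-3.142, -0.004, 2.838]
contact_force: [-6.5, 4.9, 1.5]
grip_width: 0.1
finger_force: 3.8
```

```bash
python3 -c "
from h import *
status()"
```

```text
t 7.50 th 0.3885 u 28.63 yawerr(deg) 0.55 z 138.2 F n 7.75 t 2.68 z -1.50 | Fx 6.16 Fy -5.41 w 0.1
```

>>> servo_tool(
  deltas=[
    [[-0.0015,-0.0021,-0.0001],[0,0,-0.62]],
    [[-0.0015,-0.0021,-0.0001],[0,0,-0.62]],
    [[-0.0015,-0.0021,-0.0001],[0,0,-0.62]],
    [[-0.0016,-0.0022,-0.0001],[0,0,-0.62]],
    [[-0.0016,-0.0022,-0.0001],[0,0,-0.62]],
    [[-0.0016,-0.0022,-0.0001],[0,0,-0.62]],
    [[-0.0016,-0.0022,-0.0001],[0,0,-0.62]],
    [[-0.0016,-0.0022,-0.0001],[0,0,-0.62]],
  ],
)

```text
time: 8.5
tool_pos: [497.4, 127.5, 138.9]
tcp_rot: [-3.142, -0.004, 2.924]
contact_force: [-7.1, 4.6, 0.3]
grip_width: 0.3
finger_force: 3.6
```

```bash
python3 -c "
from h import *
status()"
```

```text
t 8.50 th 0.2988 u 41.90 yawerr(deg) 0.38 z 138.9 F n 7.96 t 2.89 z -0.28 | Fx 6.75 Fy -5.10 w 0.3
```

>>> servo_tool(
  deltas=[
    [[-0.0016,-0.0022,-0.0001],[0,0,-0.62]],
    [[-0.0016,-0.0022,-0.0001],[0,0,-0.62]],
    [[-0.0016,-0.0023,-0.0001],[0,0,-0.62]],
    [[-0.0016,-0.0023,-0.0001],[0,0,-0.62]],
    [[-0.0016,-0.0023,-0.0001],[0,0,-0.62]],
    [[-0.0016,-0.0023,-0.0001],[0,0,-0.62]],
    [[-0.0016,-0.0024,-0.0001],[0,0,-0.62]],
    [[-0.0016,-0.0024,-0.0001],[0,0,-0.62]],
  ],
)

```text
time: 9.5
tool_pos: [506.7, 107.0, 139.7]
tcp_rot: [3.142, -0.004, 3.011]
contact_force: [-7.0, 3.9, 0.1]
grip_width: 0.5
finger_force: 3.4
```

```bash
python3 -c "
from h import *
status()"
```

```text
t 9.50 th 0.2092 u 55.12 yawerr(deg) 0.21 z 139.7 F n 7.45 t 2.89 z -0.11 | Fx 6.68 Fy -4.37 w 0.5
```

>>> servo_tool(
  deltas=[
    [[-0.0017,-0.0024,-0.0001],[0,0,-0.64]],
    [[-0.0017,-0.0024,-0.0001],[0,0,-0.64]],
    [[-0.0017,-0.0025,-0.0001],[0,0,-0.64]],
    [[-0.0017,-0.0025,-0.0001],[0,0,-0.64]],
    [[-0.0017,-0.0026,-0.0001],[0,0,-0.65]],
    [[-0.0018,-0.0026,-0.0001],[0,0,-0.65]],
    [[-0.0018,-0.0027,-0.0001],[0,0,-0.65]],
    [[-0.0018,-0.0027,-0.0002],[0,0,-0.65]],
  ],
)

```text
time: 10.5
tool_pos: [518.6, 85.3, 140.5]
tcp_rot: [3.141, -0.004, 3.101]
contact_force: [-5.8, 2.9, -0.7]
grip_width: 0.5
finger_force: 3.4
```

```bash
python3 -c "
from h import *
status()"
```

```text
t 10.50 th 0.1158 u 69.10 yawerr(deg) 0.02 z 140.5 F n 5.87 t 2.62 z 0.69 | Fx 5.53 Fy -3.28 w 0.5
```

>>> servo_tool(
  deltas=[
    [[-0.002,-0.003,-0.0001],[0,0,-0.72]],
    [[-0.002,-0.003,-0.0001],[0,0,-0.74]],
    [[-0.002,-0.003,-0.0002],[0,0,-0.74]],
  ],
)

```text
time: 10.88
tool_pos: [524.3, 76.1, 140.9]
tcp_rot: [3.141, -0.005, 3.14]
contact_force: [-6.0, 2.7, 0.1]
grip_width: 0.7
finger_force: 3.4
```

```bash
python3 -c "
from h import *
status()"
```

```text
t 10.88 th 0.0763 u 74.97 yawerr(deg) -0.04 z 140.9 F n 5.95 t 2.69 z -0.14 | Fx 5.73 Fy -3.14 w 0.7
```

>>> servo_tool(
  deltas=[
    [[-0.0026,-0.0033,-0.0002],[0,0,-0.8]],
    [[-0.0026,-0.0034,-0.0002],[0,0,-0.8]],
    [[-0.0026,-0.0035,-0.0002],[0,0,-0.82]],
  ],
)

```text
time: 11.25
tool_pos: [532.0, 66.0, 141.4]
tcp_rot: [3.141, -0.005, -3.101]
contact_force: [-6.5, 2.7, 0.4]
grip_width: 0.5
finger_force: 3.7
```

```bash
python3 -c "
from h import *
status()"
```

```text
t 11.25 th 0.0328 u 82.48 yawerr(deg) -0.11 z 141.4 F n 6.41 t 2.98 z -0.40 | Fx 6.31 Fy -3.19 w 0.5
```

>>> servo_tool(
  deltas=[
    [[-0.0025,-0.0037,-0.0002],[0,0,-0.87]],
    [[-0.0025,-0.0038,-0.0002],[0,0,-0.88]],
    [[-0.0025,-0.004,-0.0002],[0,0,-0.9]],
    [[-0.0025,-0.004,-0.0002],[0,0,-0.9]],
  ],
)

```text
time: 11.75
tool_pos: [542.8, 51.0, 142.1]
tcp_rot: [3.141, -0.006, -3.039]
contact_force: [-7.9, 2.0, -0.3]
grip_width: 0.3
finger_force: 3.8
```

```bash
python3 -c "
from h import *
status()"
```

```text
t 11.75 th -0.0314 u 92.15 yawerr(deg) -0.23 z 142.1 F n 7.62 t 2.78 z 0.25 | Fx 7.70 Fy -2.54 w 0.3
```

>>> servo_tool(
  deltas=[
    [[-0.0022,-0.0037,-0.0002],[0,0,-0.84]],
    [[-0.0022,-0.0037,-0.0001],[0,0,-0.84]],
    [[-0.0022,-0.0037,-0.0002],[0,0,-0.84]],
    [[-0.0022,-0.0038,-0.0001],[0,0,-0.84]],
  ],
)

```text
time: 12.25
tool_pos: [553.5, 37.2, 142.7]
tcp_rot: [3.14, -0.005, -2.981]
contact_force: [-7.2, 1.3, -1.0]
grip_width: 0.5
finger_force: 3.6
```

```bash
python3 -c "
from h import *
status()"
```

```text
t 12.25 th -0.0911 u 100.90 yawerr(deg) -0.30 z 142.7 F n 6.89 t 2.46 z 1.04 | Fx 7.09 Fy -1.83 w 0.5
```

>>> servo_tool(
  deltas=[
    [[-0.0023,-0.0039,-0.0002],[0,0,-0.86]],
    [[-0.0023,-0.004,-0.0001],[0,0,-0.86]],
    [[-0.0023,-0.004,-0.0002],[0,0,-0.86]],
    [[-0.0023,-0.0041,-0.0001],[0,0,-0.86]],
  ],
)

```text
time: 12.75
tool_pos: [565.5, 23.0, 143.3]
tcp_rot: [3.14, -0.005, -2.921]
contact_force: [-7.7, 0.4, -0.6]
grip_width: 0.6
finger_force: 3.6
```

```bash
python3 -c "
from h import *
status()"
```

```text
t 12.75 th -0.1532 u 109.92 yawerr(deg) -0.41 z 143.3 F n 7.43 t 2.16 z 0.58 | Fx 7.68 Fy -1.00 w 0.6
```

>>> servo_tool(
  deltas=[
    [[-0.0022,-0.0039,-0.0002],[0,0,-0.86]],
    [[-0.0022,-0.0039,-0.0001],[0,0,-0.86]],
    [[-0.0022,-0.0039,-0.0002],[0,0,-0.86]],
    [[-0.0022,-0.0039,-0.0001],[0,0,-0.86]],
  ],
)

```text
time: 13.25
tool_pos: [577.9, 9.9, 143.9]
tcp_rot: [3.14, -0.005, -2.861]
contact_force: [-7.5, 0.1, 0.3]
grip_width: 0.7
finger_force: 3.5
```

```bash
python3 -c "
from h import *
status()"
```

```text
t 13.25 th -0.2116 u 118.69 yawerr(deg) -0.32 z 143.9 F n 7.16 t 2.22 z -0.30 | Fx 7.47 Fy -0.67 w 0.7
```

>>> servo_tool(
  deltas=[
    [[-0.0022,-0.004,-0.0002],[0,0,-0.84]],
    [[-0.0022,-0.004,-0.0001],[0,0,-0.84]],
    [[-0.0022,-0.0041,-0.0002],[0,0,-0.84]],
    [[-0.0022,-0.0041,-0.0001],[0,0,-0.84]],
    [[-0.0021,-0.0041,-0.0002],[0,0,-0.84]],
  ],
)

```text
time: 13.88
tool_pos: [594.5, -6.3, 144.7]
tcp_rot: [3.14, -0.005, -2.787]
contact_force: [-7.6, 0.4, -0.9]
grip_width: 0.3
finger_force: 3.4
```

```bash
python3 -c "
from h import *
status()"
```

```text
t 13.88 th -0.2849 u 129.67 yawerr(deg) -0.32 z 144.7 F n 6.94 t 3.05 z 0.92 | Fx 7.52 Fy -0.97 w 0.3
```

>>> servo_tool(
  deltas=[
    [[-0.0022,-0.0042,-0.0002],[0,0,-0.84]],
    [[-0.0022,-0.0042,-0.0001],[0,0,-0.84]],
    [[-0.0021,-0.0042,-0.0002],[0,0,-0.84]],
    [[-0.0021,-0.0042,-0.0001],[0,0,-0.84]],
    [[-0.0021,-0.0042,-0.0002],[0,0,-0.84]],
  ],
)

```text
time: 14.5
tool_pos: [612.4, -21.9, 145.5]
tcp_rot: [3.14, -0.005, -2.714]
contact_force: [-7.3, -0.2, 0.3]
grip_width: 0.7
finger_force: 3.4
```

```bash
python3 -c "
from h import *
status()"
```

```text
t 14.50 th -0.3579 u 140.66 yawerr(deg) -0.31 z 145.5 F n 6.72 t 2.90 z -0.32 | Fx 7.30 Fy -0.36 w 0.7
```

>>> servo_tool(
  deltas=[
    [[-0.0022,-0.0044,-0.0002],[0,0,-0.86]],
    [[-0.0022,-0.0044,-0.0002],[0,0,-0.86]],
    [[-0.0022,-0.0044,-0.0002],[0,0,-0.86]],
    [[-0.0022,-0.0045,-0.0002],[0,0,-0.86]],
  ],
)

```text
time: 15.0
tool_pos: [628.0, -34.2, 146.3]
tcp_rot: [3.14, -0.005, -2.654]
contact_force: [-6.3, -0.0, -0.1]
grip_width: 0.5
finger_force: 3.5
```

```bash
python3 -c "
from h import *
status()
s=bot.capture('scene')
cv2.imwrite('pics/c3.png',cv2.resize(s[80:230,230:400],None,fx=4,fy=4)[:,:,::-1])"
```

```text
t 15.00 th -0.4172 u 149.86 yawerr(deg) -0.27 z 146.3 F n 5.58 t 2.97 z 0.09 | Fx 6.30 Fy -0.46 w 0.5
```

View pics/c3.png

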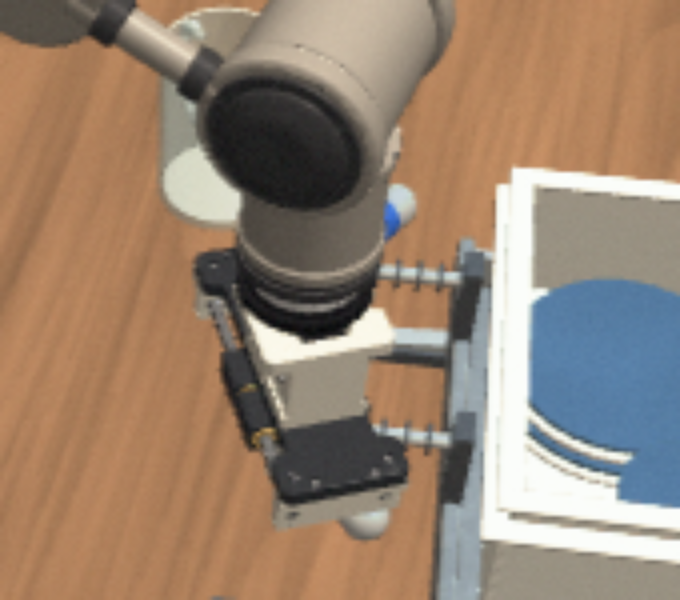

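>>> servo_tool(
  deltas=[
    [[-0.0027,-0.0053,-0.0002],[0,0,-0.95]],
    [[-0.0026,-0.0053,-0.0002],[0,0,-0.95]],
    [[-0.0024,-0.0052,-0.0002],[0,0,-0.95]],
  ],
)

```text
time: 15.42
tool_pos: [642.4, -44.5, 146.9]
tcp_rot: [3.14, -0.005, -2.604]
contact_force: [-7.2, -1.7, -0.9]
grip_width: 0.2
finger_force: 3.6
```

```bash
python3 -c "
from h import *
status()"
```

```text
t 15.43 th -0.4686 u 158.06 yawerr(deg) -0.36 z 146.9 F n 7.05 t 2.30 z 0.92 | Fx 7.33 Fy 1.13 w 0.2
```

>>> servo_tool(
  deltas=[
    [[-0.0019,-0.0034,-0.0001],[0,0,-0.65]],
    [[-0.0017,-0.0028,-0.0001],[0,0,-0.55]],
  ],
)

```text
time: 15.68
tool_pos: [648.7, -48.0, 147.1]
tcp_rot: [3.14, -0.005, -2.584]
contact_force: [-7.0, -1.0, 0.7]
grip_width: 0.4
finger_force: 3.5
```

```bash
python3 -c "
from h import *
status()"
```

```text
t 15.68 th -0.4868 u 162.06 yawerr(deg) -0.23 z 147.1 F n 6.43 t 2.83 z -0.73 | Fx 7.01 Fy 0.51 w 0.4
```

>>> servo_tool(
  deltas=[
    [[-0.0014,-0.0008,-0.0001],[0,0,0]],
    [[-0.0011,-0.0006,-0.0001],[0,0,0]],
  ],
)

```text
time: 15.92
tool_pos: [651.6, -48.0, 147.2]
tcp_rot: [3.14, -0.005, -2.584]
contact_force: [-6.6, -1.6, -0.3]
grip_width: 0.5
finger_force: 3.6
```

```bash
python3 -c "
from h import *
status()"
```

```text
t 15.93 th -0.4879 u 164.82 yawerr(deg) -0.32 z 147.2 F n 6.48 t 2.16 z 0.33 | Fx 6.74 Fy 1.13 w 0.5
```

>>> servo_tool(
  deltas=[
    [[-0.0011,-0.0006,-0.0001],[0,0,0]],
    [[-0.0011,-0.0006,-0.0001],[0,0,0]],
  ],
)

```text
time: 16.18
tool_pos: [653.8, -47.8, 147.4]
tcp_rot: [3.14, -0.005, -2.584]
contact_force: [-8.6, -1.3, -0.0]
grip_width: 0.1
finger_force: 4.0
```

```bash
python3 -c "
from h import *
status()"
```

```text
t 16.18 th -0.4876 u 167.09 yawerr(deg) -0.30 z 147.4 F n 7.91 t 3.50 z 0.01 | Fx 8.63 Fy 0.61 w 0.1
```

>>> servo_tool(
  deltas=[
    [[0,0,0],[0,0,0]],
    [[0,0,0],[0,0,0]],
    [[0,0,0],[0,0,0]],
  ],
)

```text
time: 16.55
tool_pos: [653.7, -47.8, 147.4]
tcp_rot: [3.14, -0.005, -2.584]
contact_force: [-7.9, -1.5, 0.7]
grip_width: 0.6
finger_force: 4.0
```

```bash
python3 -c "
from h import *
status()"
```

```text
t 16.55 th -0.4877 u 166.97 yawerr(deg) -0.30 z 147.4 F n 7.49 t 2.99 z -0.75 | Fx 8.02 Fy 0.87 w 0.6
```

>>> servo_tool(
  deltas=[
    [[0,0,0],[0,0,0]],
    [[0,0,0],[0,0,0]],
  ],
)

```text
time: 16.8
tool_pos: [653.7, -47.8, 147.4]
tcp_rot: [3.14, -0.005, -2.584]
contact_force: [-7.6, -2.0, 0.2]
grip_width: 0.6
finger_force: 4.0
```

```bash
python3 -c "
from h import *
status()"
```

```text
t 16.80 th -0.4876 u 166.96 yawerr(deg) -0.30 z 147.4 F n 7.55 t 2.34 z -0.17 | Fx 7.77 Fy 1.47 w 0.6
```

```bash
python3 -c "
from plant import bot
print(bot.close_job())"
```

```text
the job is handed in; nothing more can be done
None
```

The tray appears fully home: I handed the job in at about 17 s with the fingertips on the red sleeve (position computed, as the gripper hid it) and about 7.5 N holding steady; mid-stroke normal-force readings were mostly 6.4–8 N, but a few noisy ones (about ±0.7 N) dipped to 5.6–5.95 N, and nothing went near the jug or brush.

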